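Weigh a jar on the kitchen balance and store the reading with its spring toggle

TASK

Weigh the lidded jar on the kitchen balance: first start a weighing by pushing the spring toggle on the balance's foot fully over towards the pan across from the jar, hold it there for about a second and let it spring back to the middle. Then gently set the large and the small weight from the worktop upright into that same pan, so that the beam levels with the jar left in its own pan. Once it is level and you have let go, store the reading by pushing the toggle fully over towards the jar's pan, holding for about a second and letting it spring back, and leave the other kitchen things where they stand.

Things in the scene. Friction and masses are not known exactly. Their poses are not given: they have to be found in the camera images.
- scale: White two-pan balance, fixed, a little turned. Origin under its column, on the worktop; x away from the robot, y to the left pan, z up. Foot 175 mm to the front (-x), 90 mm to the rear, 130 wide, 30 high; column 100 (x) by 90 (y), top at 90. Beam along y, pivot 70 up; pan centres at y = +-130. Pans stay horizontal; where in a pan a weight stands does not matter. Toggle at x = -140, y = 0
- beam (a joint): Tilt of the beam, rad: 0 is level, positive when the left (+y) pan is up and the right pan down, stops at +-0.07. Sprung: about 0.013 rad for each 10 g of difference, up to the stops; it settles in about a second
- toggle (a joint): Lean of the spring-centred toggle, rad: 0 upright, positive towards the left (+y) pan, stops at +-0.45; fully over is beyond 0.3. Steel stick 10 mm thick with a black 17 mm ball at its end, pivoted 35 mm above the worktop, ball centre 50 mm above the pivot. About 4 N at the ball holds it at the stop; the spring stands it upright again when let go
- toggle_tip (a point): Centre of the toggle's ball, 85 mm above the worktop when upright; moves with the toggle
- left_pan (a point): Centre of the inner floor of the left (+y) steel pan: round, flat, inner radius 67 mm, rim 6 mm above the floor; floor 104 mm above the worktop when level, up to 9 mm higher or lower when tipped. Moves with the pan
- right_pan (a point): The same for the right (-y) pan
- jar: White ceramic jar with a lid and knob, 68 mm across, 92 mm high, about 350 g (within 3 %), standing in the middle of one of the two pans (left or right, it varies). Origin under its centre
- weight_in_pan: Steel weight of 100 g, already standing near the middle (within 7 mm) of the other pan than the jar: cylinder 27 mm across and 22 mm high with a small knob on top (31 mm in all). Origin under its centre
- weight_large: Largest steel weight, 200 g: cylinder 34 mm across and 28 mm high with a small knob on top, 17 mm across (37 mm in all), standing on the worktop. Origin under its centre
- weight_small: Smallest steel weight, 50 g: cylinder 21 mm across and 18 mm high with a small knob on top, 10 mm across (27 mm in all), standing on the worktop. Origin under its centre
- weight_medium: Spare steel weight of 100 g, 27 mm across, cylinder 22 mm high (31 mm in all), standing on the worktop; not needed. The three weights on the worktop change places. Origin under its centre
- tumbler: Bystander: drinking glass, 68 mm across, 90 mm high. Origin under its centre
- pear_a: Bystander: green pear standing upright, 68 mm across, 77 mm high. Origin under its centre
- pear_b: Bystander: a second pear of the same size. Origin under its centre
- bowl: Bystander: white bowl, 120 mm across, 45 mm high. Origin under its centre
- salt_cellar: Bystander: wooden salt cellar, 48 mm across, 64 mm high. Origin under its centre

How it is judged:
On the way, in this order (a step that is already met when the one before it is completed fails the run):
1. the toggle is held over towards the pan across from the jar (beyond 0.3 rad for 0.6 s) (((horizontal distance between jar and left_pan below 0.06 m and value of joint toggle below -0.3 rad) or (horizontal distance between jar and right_pan below 0.06 m and value of joint toggle above 0.3 rad))), for 0.6 s.
2. the toggle is let go and back in the middle (within 0.08 rad) (value of joint toggle between -0.08 and 0.08 rad and contact force between anything else and toggle below 0.2 N), for 0.2 s.
3. the large and the small weight stand in the pan across from the jar, let go, and the beam is level (within 0.03 rad) (value of joint beam between -0.03 and 0.03 rad and ((horizontal distance between jar and left_pan below 0.06 m and ((horizontal distance between weight_large and right_pan below 0.066 m and z of weight_large in the frame of scale between 0.08 and 0.135 m and angle between weight_large's own z axis and vertical below 0.2 rad) and (horizontal distance between weight_small and right_pan below 0.066 m and z of weight_small in the frame of scale between 0.08 and 0.135 m and angle between weight_small's own z axis and vertical below 0.2 rad))) or (horizontal distance between jar and right_pan below 0.06 m and ((horizontal distance between weight_large and left_pan below 0.066 m and z of weight_large in the frame of scale between 0.08 and 0.135 m and angle between weight_large's own z axis and vertical below 0.2 rad) and (horizontal distance between weight_small and left_pan below 0.066 m and z of weight_small in the frame of scale between 0.08 and 0.135 m and angle between weight_small's own z axis and vertical below 0.2 rad)))) and contact force between the fingers and scale below 0.2 N and contact force between the fingers and jar below 0.2 N and contact force between the fingers and weight_large below 0.2 N and contact force between the fingers and weight_small below 0.2 N), for 0.5 s.
4. with the beam level the toggle is held over towards the jar's pan (beyond 0.3 rad for 0.6 s) (value of joint beam between -0.03 and 0.03 rad and ((horizontal distance between jar and left_pan below 0.06 m and ((horizontal distance between weight_large and right_pan below 0.066 m and z of weight_large in the frame of scale between 0.08 and 0.135 m and angle between weight_large's own z axis and vertical below 0.2 rad) and (horizontal distance between weight_small and right_pan below 0.066 m and z of weight_small in the frame of scale between 0.08 and 0.135 m and angle between weight_small's own z axis and vertical below 0.2 rad))) or (horizontal distance between jar and right_pan below 0.06 m and ((horizontal distance between weight_large and left_pan below 0.066 m and z of weight_large in the frame of scale between 0.08 and 0.135 m and angle between weight_large's own z axis and vertical below 0.2 rad) and (horizontal distance between weight_small and left_pan below 0.066 m and z of weight_small in the frame of scale between 0.08 and 0.135 m and angle between weight_small's own z axis and vertical below 0.2 rad)))) and ((horizontal distance between jar and left_pan below 0.06 m and value of joint toggle above 0.3 rad) or (horizontal distance between jar and right_pan below 0.06 m and value of joint toggle below -0.3 rad))), for 0.6 s.
At the end, for the whole second after the job is handed in: The jar stands upright in its pan; the large and the small weight stand upright in the other pan; the beam is at rest and level within 0.03 rad; the toggle is let go and back in the middle within 0.08 rad (all of step 2 and value of joint beam between -0.03 and 0.03 rad and ((horizontal distance between jar and left_pan below 0.06 m and ((horizontal distance between weight_large and right_pan below 0.066 m and z of weight_large in the frame of scale between 0.08 and 0.135 m and angle between weight_large's own z axis and vertical below 0.2 rad) and (horizontal distance between weight_small and right_pan below 0.066 m and z of weight_small in the frame of scale between 0.08 and 0.135 m and angle between weight_small's own z axis and vertical below 0.2 rad))) or (horizontal distance between jar and right_pan below 0.06 m and ((horizontal distance between weight_large and left_pan below 0.066 m and z of weight_large in the frame of scale between 0.08 and 0.135 m and angle between weight_large's own z axis and vertical below 0.2 rad) and (horizontal distance between weight_small and left_pan below 0.066 m and z of weight_small in the frame of scale between 0.08 and 0.135 m and angle between weight_small's own z axis and vertical below 0.2 rad)))) and velocity of joint beam between -0.05 and 0.05 rad/s and angle between jar's own z axis and vertical below 0.1 rad and z of jar in the frame of scale above 0.08 m); the robot touches nothing.
It fails at once if a bystander is pushed more than 30 mm from its place (distance of any of tumbler, pear_a, pear_b, bowl, salt_cellar from where it was at the start of the episode above 0.03 m).
It fails at once if the jar is lifted or knocked over (angle between jar's own z axis and vertical above 0.3 rad or z of jar in the frame of scale above 0.16 m).
It fails at once if a weight is banged down onto the balance (more than 20 N between them) (contact force between any of weight_large, weight_small and scale above 20 N).
It also fails if it takes over 72 s, if anything falls off the work surface, if the arm or the gripper's body presses on something with over 40 N, if the wrist force passes 120 N, or if a joint passes its speed limit or range.

ROBOT

A 7-joint arm with a two-finger parallel gripper is mounted at the origin on the work surface. World frame = base frame: x ahead of the robot, y to its left, z up, the work surface at z = 0. Lengths are in m, angles in rad, forces in N, time in s.
With the tool pointing down it reaches from about 0.425 to 0.925 m from the base axis. Payload 6.8 kg.
Tool frame: the origin (TCP) lies between the finger pads; the fingertips stand 22 mm ahead of it and the grasp point (between the pads) lies 3 mm ahead of it; z points along the fingers, y is the line along which they close (so a half turn about z gives the same grasp; the last joint's range is limited). The gripper opens to 85 mm and grips with 20 to 120 N. Pads are 22 mm wide; open, the fingers measure 114 mm over their backs; the gripper's body (76 mm by 85 mm) begins 54 mm behind the grasp point. The pads swing forward as they close: fully open they stand 13 mm farther back than shut.
Start: joints at [-1.436, 0.477, 0.022, 1.555, -0.011, 1.109, -0.083], TCP at [0.162, 0.655, 0.253] pointing down, gripper open.
Joint ranges: [-2.96, 2.96], [-0.34, 2.1], [-1.41, 1.46], [0.24, 2.44], [-1.37, 4.51], [0.17, 1.92], [-2.96, 2.96]. Speed limits (rad/s): [2.39, 2.39, 3.14, 3.14, 3.14, 3.14, 3.14].

INTERFACE

Orientations are given as a unit quaternion [w, x, y, z].
In Python, from station import bot gives the robot as it stands.
- The arm moves only by the tool servo_tool, never from a script. Its argument "motion" is a list that holds one entry, the list of rows, each a list of 5 numbers: the opening, from 0 (shut) to 1 (fully open), then the shift along the world's x, y, z each as a share of 0.04 m, from -1 to 1, then the turn about the world's z as a share of 0.12 rad, from -1 to 1. A call has 1 to 20 rows; each row shifts and turns the commanded pose from where the row before left it; what a row does not reach is not made up. A row lasts 1/10 s, in which the tool goes at most 50 mm and 8.59 degrees, less where a joint would pass 70% of its speed; a pose out of reach is approached as far as the arm can. A call with a number of a shift or a turn outside -1 to 1 is refused whole. A call with a gripper value outside its range is refused whole. The fingers move at their own pace and stop on an object; "newtons" is the grip in N (left out, the last holds). Time passes only in rows, so rows that do not move let the fingers close. It gives the time, the measured TCP pose, the force, the opening and the grip force at its end, in the units of the state.
- bot.get_obs(): the state, without advancing time (a new reading comes with each control period).
- bot.read_camera(name): name is "scene" or "side" or "wrist"; returns (picture, depth): 400x640x3 uint8, red, green, blue; 400x640 float32, m along the optical axis (not along the pixel's ray), 0 where there is no reading.
- bot.get_calibration(name): a dict with "fovy" (degrees; the focal length in pixels is half the picture's height over the tangent of half this angle, whatever the lens; pixels are square), "cx", "cy" (the principal point, pixels), "view" (4x4, takes a point from world to camera coordinates). Camera axes: x right, y down, z forward; pixel columns grow to the right and rows downward; lengths in m; the calibration is good to about 2 mm. The wrist camera is an equidistant fisheye: a pixel r from the principal point sees the ray r / f radians off the axis. A picture is of the moment at which its call begins: read the wrist's pose just before it. get_calibration takes no time and is no camera call; for the wrist camera it gives the pose at the moment of the call.
- bot.hand_in(): hands the job in; it is judged then, once.
The state is a dict: "t": time; "q": joint angles; "joint_vel": joint speeds; "joint_torque": joint torques, N m; "eef_pos": TCP position; "tool_rot": TCP orientation; "contact_force": force on the tool from outside, world axes, zero at the start; "torque": the same for the moment, N m; "gripper_width": opening from 0.0 (shut) to 1.0 (fully open); "grasp_force": force on a finger pad.
Only numpy, scipy, OpenCV 4.12 (cv2) and the standard library are available. Lean on these libraries where they do the work, as an engineer would, in place of code of your own. Each camera call takes 0.05 s, during which the arm holds its last target. There are 200 camera calls.

## Working session

There is one attempt and no reset: what is moved stays moved. The work goes in short steps, Python scripts to look and compute and a tool call to move; the robot and the scene stay as the last step left them, time stands still between calls to the robot, and variables do not carry over. Pictures are saved under pics/ and viewed, at most 10 in all, crops included, and the job is handed in when it is done.

Besides the shell and the picture viewer there is one more tool, called after "Emit:" by a JSON object that holds its "method" and its "body", one argument or row to a line. servo_tool: Moves the arm, as the interface text tells. Shift numbers are shares of 0.04 m and turn numbers shares of 0.12 rad, none past 1 either way. Its arguments: {"type":"object","properties":{"motion":{"type":"array"},"newtons":{"type":"number"}},"required":["motion"]}

```bash
mkdir -p pics
cat > h.py <<'E'
import numpy as np, cv2
from station import bot
def cap(n):
    c=bot.get_calibration(n); im,d=bot.read_camera(n); np.savez('pics/'+n+'.npz',im=im,d=d,**{k:np.array(v) for k,v in c.items()}); return im,d,c
def load(n):
    z=np.load('pics/'+n+'.npz'); return z['im'],z['d'],{k:z[k] for k in('fovy','cx','cy','view')}
def cloud(d,c):
    f=200/np.tan(np.radians(float(c['fovy']))/2); v,u=np.mgrid[:400,:640]
    P=np.stack([(u-c['cx'])/f*d,(v-c['cy'])/f*d,d],-1); T=np.linalg.inv(np.array(c['view']))
    return P@T[:3,:3].T+T[:3,3]
def plane(u,v,z,c):
    f=200/np.tan(np.radians(float(c['fovy']))/2); T=np.linalg.inv(np.array(c['view']))
    r=T[:3,:3]@np.array([(u-c['cx'])/f,(v-c['cy'])/f,1]); o=T[:3,3]; return o+r*(z-o[2])/r[2]
E
python3 - <<'E'
from h import *
for n in('scene','side'):
    im,d,c=cap(n); cv2.imwrite(f'pics/{n}1.png',im[:,:,::-1]); print(n,c['fovy'],np.linalg.inv(c['view'])[:3,3],(d>0).mean())
print(bot.get_obs())
E
```

```text
scene 53.85956237625111 [ 1.31846644 -0.04390534  0.78935786] 0.9961796875
side 50.395885031374455 [ 0.28242158 -0.65202632  0.87030279] 0.99603515625
{'t': 0.1, 'q': array([-1.43611559,  0.47773994,  0.02236101,  1.55633336, -0.01152105,
        1.1092894 , -0.08311192]), 'joint_vel': array([ 0.00030231, -0.00449181, -0.00172234, -0.00263637, -0.00084925,
        0.00196919, -0.00037171]), 'joint_torque': array([ 3.98493881e-03, -5.97763467e+01,  1.61367517e+00, -2.81955117e+01,
        1.28454203e-02,  5.04954223e-03, -1.65861616e-05]), 'eef_pos': array([0.16216741, 0.65472891, 0.25241628]), 'tool_rot': array([-4.48793943e-05,  1.21101054e-01,  9.92639844e-01, -8.19671263e-04]), 'contact_force': array([-0.0480417 ,  0.7452455 ,  0.66724787]), 'torque': array([-0.00286365, -0.0651151 , -0.0373813 ]), 'grasp_force': 0.0, 'gripper_width': 0.9980370005192298}
```

View pics/scene1.png

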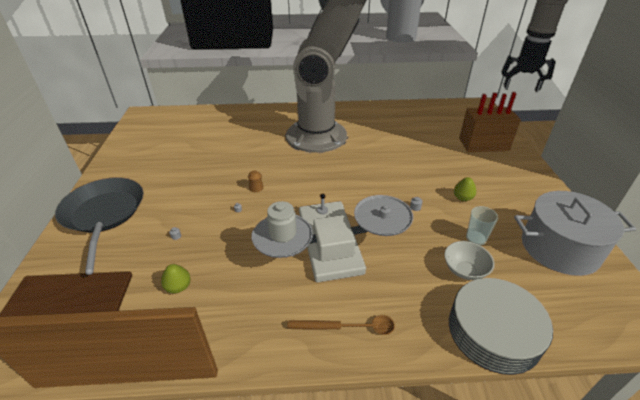

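View pics/side1.png

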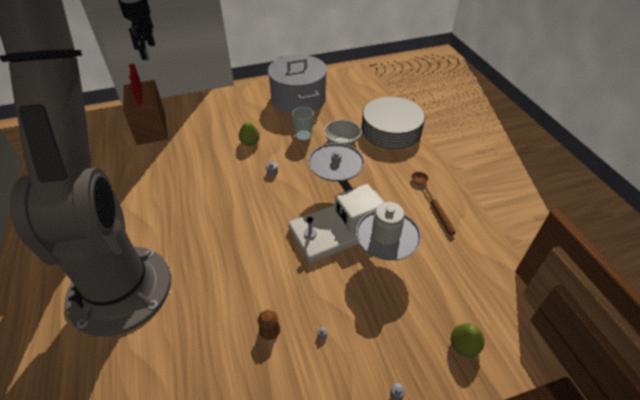

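The scene picture shows the jar in the right pan at (282,225) and the toggle ball at (323,197). The left pan is at (384,215), and the worktop weights are at (174,233), (237,208) and (417,203). In the side view those weights are at (397,390), (322,334) and (272,170).

Run:
```python
from h import *
S={}
for n in('scene','side'):
    im,d,c=load(n); S[n]=(im,d,c,cloud(d,c))
def blob(n,u,v,r,z0,z1):
    P=S[n][3][v-r:v+r+1,u-r:u+r+1].reshape(-1,3); m=(P[:,2]>z0)&(P[:,2]<z1); return P[m]
for nm,a,b in(('A',(174,233),(397,389)),('B',(237,208),(322,334)),('C',(417,203),(272,170))):
    for n,p in(('scene',a),('side',b)):
        r=11
        P=blob(n,*p,min(r,399-p[1]),.006,.06)
        print(nm,n,len(P),P.min(0).round(3),P.max(0).round(3),np.median(P,0).round(3),'ztop',np.sort(P[:,2])[-5:].round(3))
# all pan points
for n in S:
    im,d,c,P=S[n]
    m=(P[...,2]>.088)&(P[...,2]<.125)&(P[...,0]>.3)&(P[...,0]<.8)&(abs(P[...,1])<.3)
    k,l,st,ce=cv2.connectedComponentsWithStats(m.astype(np.uint8))
    for i in range(1,k):
        if st[i,4]>60:
            Q=P[l==i]; (x,y),r=cv2.minEnclosingCircle(Q[:,:2].astype(np.float32)); print(n,ce[i].round(),st[i,4],'circ',round(x,3),round(y,3),round(r,3),'zmed',np.median(Q[:,2]).round(3))
    for nm,p,q in(('tog',(323,197),(310,219)),):
        u,v=p if n=='scene' else q
        print(nm,n,im[v-2:v+3,u-2:u+3].mean((0,1)),'z85',plane(u,v,.085,c).round(3))
        g=im.max(2)<60; g[:v-8]=0;g[v+9:]=0;g[:,:u-8]=0;g[:,u+9:]=0
        ys,xs=np.nonzero(g); print('dark',len(xs),xs.mean(),ys.mean(),plane(xs.mean(),ys.mean(),.085,c).round(4), np.median(P[ys,xs],0).round(3))
a=S['scene'][0][150:300,150:450,::-1]; b=S['side'][0][120:400,230:480,::-1]
cv2.imwrite('pics/c.png',np.hstack([cv2.resize(a,(480,240),interpolation=2),cv2.resize(b[:150],(320,240),interpolation=2)]))
a=cv2.resize(S['scene'][0][160:260,150:450,::-1],None,fx=2.6,fy=2.6,interpolation=2)
b=cv2.resize(S['side'][0][290:400,240:440,::-1],None,fx=2.6,fy=2.6,interpolation=2)
o=np.zeros((a.shape[0]+b.shape[0],780,3),np.uint8);o[:a.shape[0],:a.shape[1]]=a;o[a.shape[0]:,:b.shape[1]]=b
cv2.imwrite('pics/c.png',o)
```

```text
A scene 99 [ 0.51  -0.429  0.006] [ 0.534 -0.402  0.035] [ 0.524 -0.412  0.023] ztop [0.032 0.032 0.032 0.033 0.035]
A side 189 [ 0.504 -0.431  0.007] [ 0.531 -0.405  0.034] [ 0.515 -0.42   0.022] ztop [0.032 0.032 0.033 0.033 0.034]
B scene 50 [ 0.408 -0.264  0.007] [ 0.43  -0.245  0.029] [ 0.422 -0.253  0.018] ztop [0.027 0.028 0.028 0.028 0.029]
B side 92 [ 0.407 -0.267  0.006] [ 0.427 -0.246  0.029] [ 0.416 -0.26   0.018] ztop [0.027 0.027 0.027 0.029 0.029]
C scene 127 [0.42  0.264 0.007] [0.455 0.297 0.039] [0.445 0.278 0.027] ztop [0.037 0.037 0.037 0.038 0.039]
C side 120 [0.42  0.259 0.007] [0.455 0.294 0.038] [0.436 0.27  0.026] ztop [0.036 0.037 0.037 0.038 0.038]
scene [383. 215.] 1798 circ 0.588 0.147 0.075 zmed 0.114
scene [282. 239.] 1576 circ 0.625 -0.11 0.076 zmed 0.096
scene [333. 230.] 894 circ 0.608 0.018 0.063 zmed 0.09
tog scene [73.08 63.12 50.52] z85 [ 0.473 -0.     0.085]
dark 14 322.35714285714283 195.78571428571428 [ 0.4674 -0.0017  0.085 ] [ 0.474 -0.003  0.09 ]
side [336. 162.] 1621 circ 0.587 0.145 0.077 zmed 0.113
side [380. 228.] 2553 circ 0.616 -0.062 0.126 zmed 0.094
tog side [22.2  21.16 20.4 ] z85 [ 0.47  -0.004  0.085]
dark 37 309.4594594594595 219.6216216216216 [ 0.4677 -0.005   0.085 ] [ 0.467 -0.008  0.089]
```

View pics/c.png

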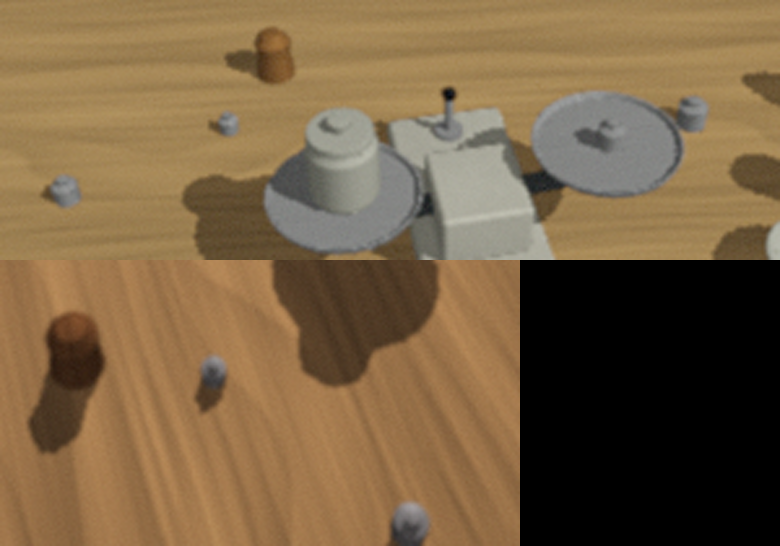

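C at (0.437, 0.278) is the large weight, B at (0.418, -0.256) is the small one and A is the medium. Next I'll check obstacle heights along the path.

Run:
```python
from h import *
H={}
for n in('scene','side'):
    im,d,c=load(n); P=cloud(d,c).reshape(-1,3); P=P[(P[:,2]>.04)&(P[:,2]<.4)&(P[:,0]>.15)&(P[:,0]<.75)&(abs(P[:,1])<.75)]
    for p in P:
        k=(int(p[0]/.05),int(np.floor(p[1]/.05))); H[k]=max(H.get(k,0),p[2])
print('    ',*['%3d'%(j*5) for j in range(-10,15)])
for i in range(3,15): print('%3d: '%(i*5),*['%3d'%(H.get((i,j),0)*1000) for j in range(-10,15)])
for n,b in(('scene',(255,181,14)),('side',(268,324,16))):
    im,d,c=load(n);P=cloud(d,c)[b[1]-b[2]:b[1]+b[2],b[0]-b[2]:b[0]+b[2]].reshape(-1,3);P=P[P[:,2]>.015];print(P.min(0),P.max(0))
```

```text
-50 -45 -40 -35 -30 -25 -20 -15 -10  -5   0   5  10  15  20  25  30  35  40  45  50  55  60  65  70
 15:    0   0   0   0   0   0   0   0   0   0   0   0   0   0   0   0   0   0   0   0 132 349 399 399 350
 20:    0   0   0   0   0   0   0   0   0   0   0   0   0   0   0   0   0   0   0   0   0   0 398 398   0
 25:    0   0   0   0   0  61  54   0   0   0   0   0   0   0   0   0   0   0   0   0   0   0   0   0   0
 30:    0   0   0   0   0  66  63   0   0   0   0   0   0   0   0   0   0   0   0   0   0   0   0   0   0
 35:    0   0   0   0   0   0   0   0   0   0   0   0   0   0   0   0   0   0  78   0   0   0   0   0   0
 40:    0   0   0   0   0   0   0   0   0   0   0   0   0   0   0   0   0   0  79  71   0   0   0   0   0
 45:    0   0   0   0   0   0   0   0   0  96  94   0   0   0   0   0   0   0   0   0   0   0   0   0   0
 50:    0   0   0   0   0   0   0   0   0   0   0 121 121 122 121   0   0  89  92   0   0 119 119 118 116
 55:    0   0   0   0   0   0 103 177 177 103  94 122 145 144 121   0   0  92  91  96 119 119 150 119 118
 60:    0   0   0   0   0   0 104 189 186 102  94 121 138 135 120   0  47  91  92  98 119 119 152 119 119
 65:    0  48  80  63   0   0 103 177 172 100  92  89 121 120   0  47  45  45  48  97 119 118 150 119 118
 70:    0  45  78  61   0   0   0 101   0   0   0   0   0   0   0  47  47  48  45   0   0 118 119 118 112
[ 0.29727273 -0.22770101  0.01511408] [ 1.31846644 -0.04390534  0.78935786]
[ 0.28242158 -0.65202632  0.01505075] [ 0.33224018 -0.18955216  0.87030279]
```

Emit:
{"method": "servo_tool", "body": {
  "motion": [
    [[0,1,-0.7,0,0],[0,1,-0.7,0,0],[0,1,-0.7,0,0],[0,1,-0.7,0,0],[0,1,-0.7,0,0],[0,1,-0.7,0,0],[0,1,-0.7,0,0],[0,0.8,-0.7,0,0.4],[0,0,-1,0,0.4],[0,0,-1,0,0.4],[0,0,-1,0,0.4],[0,0,-1,0,0.4],[0,0,-1,0,0.4],[0,0,-1,0,0.4],[0,0,-1,0,0.4],[0,0,-1,0,0],[0,0,-1,0,0],[0,0,-1,0,0],[0,0,-0.7,0,0],[0,0,0,0,0]]
  ],
  "newtons": 30
}}

```text
t: 2.1
eef_pos: [0.4737, -0.0013, 0.2532]
tool_rot: [-0.0, -0.067, 0.998, -0.001]
contact_force: [-0.3, -0.5, 0.2]
gripper_width: 0.004
grasp_force: 0.0
```

Emit:
{"method": "servo_tool", "body": {
  "motion": [
    [[0,0,-1,0,0.07],[0,0,0,-0.5,0],[0,0,0,-0.5,0],[0,0,0,-0.5,0],[0,0,0,0,0]]
  ]
}}

```text
t: 2.6
eef_pos: [0.4724, -0.036, 0.191]
tool_rot: [-0.003, -0.075, 0.997, 0.0]
contact_force: [-0.2, -1.2, 0.0]
gripper_width: -0.004
grasp_force: 0.0
```

Run:
```python
from h import *
im,d,c=cap('side'); im2,d2,c2=cap('wrist')
a=cv2.resize(im[150:280,220:420,::-1],(400,260),interpolation=2);b=cv2.resize(im2[:,:,::-1],(400,250))
cv2.imwrite('pics/d.png',np.vstack([a,b])); print(bot.get_obs()['eef_pos'])
```

```text
[ 0.47422612 -0.03621389  0.19337589]
```

View pics/d.png

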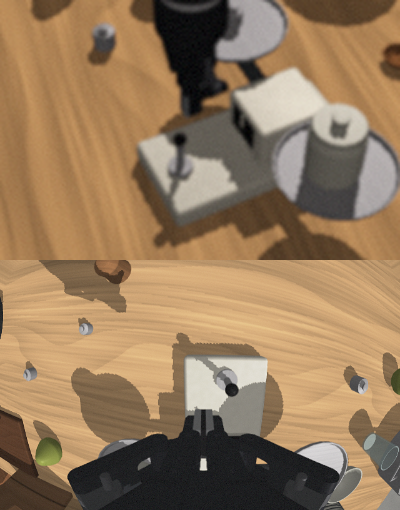

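The fingers, shut at (205,415) in the wrist view, hang on the jar side of the ball at (232,390). I'll descend next.

Emit:
{"method": "servo_tool", "body": {
  "motion": [
    [[0,0,0,-0.8,0],[0,0,0,-0.8,0],[0,-0.1,0,-0.8,0],[0,0,0,-0.1,0],[0,0,0,0,0],[0,0,0,0,0]]
  ]
}}

```text
t: 3.3
eef_pos: [0.4719, -0.0367, 0.095]
tool_rot: [0.001, -0.075, 0.997, 0.0]
contact_force: [0.8, -0.9, 0.4]
gripper_width: -0.0
grasp_force: 0.0
```

Emit:
{"method": "servo_tool", "body": {
  "motion": [
    [[0,-0.03,0.2,0,0],[0,-0.03,0.2,0,0],[0,-0.03,0.2,0,0],[0,-0.02,0.15,0,0],[0,0,0,0,0],[0,0,0,0,0]]
  ]
}}

```text
t: 3.9
eef_pos: [0.4664, -0.0068, 0.0936]
tool_rot: [0.001, -0.075, 0.997, -0.0]
contact_force: [2.0, -2.3, 1.5]
gripper_width: 0.003
grasp_force: 1.4
```

Emit:
{"method": "servo_tool", "body": {
  "motion": [
    [[0,-0.02,0.1,0,0],[0,0,0.08,0,0],[0,0,0,0,0],[0,0,0,0,0]]
  ]
}}

```text
t: 4.3
eef_pos: [0.4649, -0.0009, 0.0931]
tool_rot: [-0.0, -0.074, 0.997, -0.001]
contact_force: [2.5, -7.4, -0.9]
gripper_width: 0.0
grasp_force: 3.3
```

Run:
```python
from h import *
im,d,c=cap('scene'); im2,d2,c2=cap('wrist')
a=cv2.resize(im[150:280,250:450,::-1],(600,390),interpolation=2)
cv2.imwrite('pics/e.png',a); print(bot.get_obs()['contact_force'])
```

```text
[ 1.43633839 -5.92453262 -0.53793907]
```

View pics/e.png

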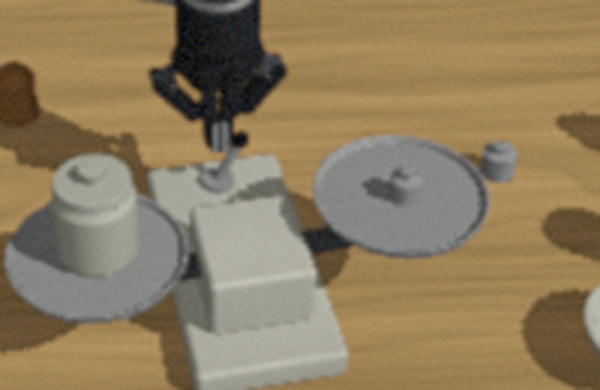

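The toggle leans well over towards the left pan, with the ball at (238,140) above its base at (215,178), and the roughly 6 N reaction says it is at the stop. I'll hold it, then release.

Emit:
{"method": "servo_tool", "body": {
  "motion": [
    [[0,0,0,0,0],[0,0,0,0,0],[0,0,0,0,0],[0,0,0,0,0],[0,0,0,0,0],[0,0,0,0,0],[0,0,0,0,0],[0,0,0,0,0],[0,0.02,-0.3,0,0],[0,0.03,-0.3,0,0],[0,0.03,-0.3,0,0],[0,0.03,-0.2,0,0],[0,0,0,0,0],[0,0,0,0,0],[0,0,0,0,0],[0,0,0,0,0],[0,0,0,0,0]]
  ]
}}

```text
t: 6.1
eef_pos: [0.4695, -0.0431, 0.0933]
tool_rot: [-0.0, -0.075, 0.997, 0.0]
contact_force: [-0.2, 0.6, -0.6]
gripper_width: -0.001
grasp_force: 0.0
```

Emit:
{"method": "servo_tool", "body": {
  "motion": [
    [[0,0,0,1,0],[0,0,0,1,0],[0,0,0,1,0],[0,0,0,0.8,0],[0.8,-0.1,1,0,0],[0.8,-0.1,1,0,0],[0.8,-0.1,1,0,0],[0.8,-0.1,1,0,0],[0.8,-0.1,1,0,0],[0.8,-0.1,1,0,0],[0.8,-0.1,1,0,0],[0.8,-0.1,0.9,0,0],[0.8,0,0,-1,0],[0.8,0,0,-1,0],[0.8,0,0,-0.5,0],[0.8,0,0,0,0],[0.8,0,0,0,0]]
  ]
}}

```text
t: 7.8
eef_pos: [0.4376, 0.2726, 0.1457]
tool_rot: [-0.0, -0.075, 0.997, -0.0]
contact_force: [1.0, 0.2, 0.4]
gripper_width: 0.799
grasp_force: 0.0
```

Run:
```python
from h import *
print(bot.get_obs()['eef_pos'])
im2,d2,c2=cap('wrist'); im,d,c=cap('side')
cv2.imwrite('pics/f.png',np.hstack([cv2.resize(im2[:,:,::-1],(480,300)),cv2.resize(im[150:250,230:330,::-1],(300,300))]))
P=cloud(d,c)
# toggle check
Q=P[190:260,280:350].reshape(-1,3);I=im[190:260,280:350].reshape(-1,3)
m=(I.max(1)<60)&(Q[:,2]>.06)&(Q[:,2]<.1);print('ball',m.sum(),np.median(Q[m],0))
```

```text
[0.4375756  0.27260883 0.14568351]
ball 118 [ 0.55323393 -0.00289475  0.07842729]
```

View pics/f.png

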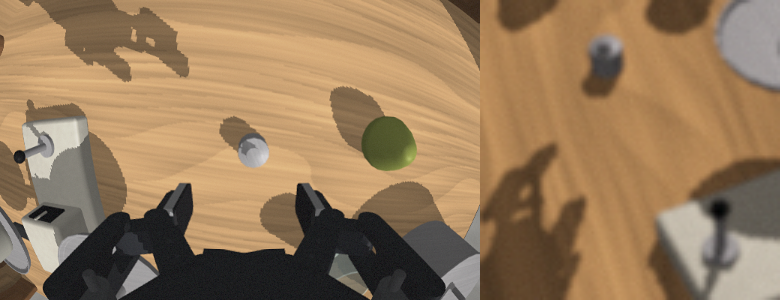

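The toggle stands upright again, and in the wrist view the weight at (252,152) lies midway between the fingers at (185,200) and (305,200). I'll go down and grip.

Emit:
{"method": "servo_tool", "body": {
  "motion": [
    [[0.8,0,0.12,-0.8,0],[0.8,0,0,-0.8,0],[0.8,0,0,-0.8,0],[0.8,0,0,-0.5,0],[0.8,0,0,0,0],[0.8,0,0,0,0],[0.2,0,0,0,0],[0.2,0,0,0,0],[0.2,0,0,0,0],[0.2,0,0,0,0],[0.2,0,0,0,0],[0.2,0,0,0,0],[0.2,0,0,0,0],[0.2,0,0,0,0]]
  ],
  "newtons": 30
}}

```text
t: 9.3
eef_pos: [0.4384, 0.2784, 0.031]
tool_rot: [0.001, -0.075, 0.997, 0.001]
contact_force: [-0.9, 0.4, 7.9]
gripper_width: 0.377
grasp_force: 29.3
```

Emit:
{"method": "servo_tool", "body": {
  "motion": [
    [[0.2,0,0,0.5,0],[0.2,0,0,1,0],[0.2,0,0,1,0],[0.2,0,0,1,0],[0.2,0,0,1,0],[0.2,0.5,-0.7,0,0],[0.2,0.6,-0.7,0,0],[0.2,0.5,-0.7,0,0],[0.2,0.6,-0.7,0,0],[0.2,0.5,-0.65,0,0],[0.2,0,0,0,0],[0.2,0,0,0,0],[0.2,0,0,0,0],[0.2,0,0,0,0]]
  ]
}}

```text
t: 10.7
eef_pos: [0.5447, 0.1405, 0.2093]
tool_rot: [-0.0, -0.076, 0.997, 0.0]
contact_force: [-0.9, 0.5, -2.9]
gripper_width: 0.377
grasp_force: 31.2
```

Run:
```python
from h import *
print(bot.get_obs()['eef_pos'])
im2,d2,c2=cap('scene'); im,d,c=cap('side')
cv2.imwrite('pics/g.png',np.hstack([cv2.resize(im2[110:260,300:450,::-1],(400,400),interpolation=2),cv2.resize(im[70:220,250:400,::-1],(400,400),interpolation=2)]))
for n,(im,d,c) in(('scene',(im2,d2,c2)),('side',(im,d,c))):
    P=cloud(d,c);m=(P[...,2]>.123)&(P[...,2]<.15)&(np.hypot(P[...,0]-.588,P[...,1]-.147)<.04)
    Q=P[m];print(n,'panweight',len(Q),Q.min(0),Q.max(0)) if len(Q) else 0
    m=(P[...,2]>.102)&(P[...,2]<.118)&(np.hypot(P[...,0]-.588,P[...,1]-.147)<.06);print(np.median(P[m][:,2]))
    m=(P[...,2]>.16)&(P[...,2]<.22)&(np.hypot(P[...,0]-.545,P[...,1]-.141)<.025)&(im.min(2)>60);Q=P[m];print(len(Q),Q.min(0),Q.max(0)) if len(Q) else 0
```

```text
[0.54465253 0.14052382 0.20931978]
scene panweight 98 [0.57752732 0.13621132 0.12320352] [0.60453668 0.16235351 0.14559304]
0.11357840376105532
226 [0.52799456 0.11879163 0.1788947 ] [0.56315343 0.16541401 0.21972831]
side panweight 84 [0.57549208 0.13198405 0.12310963] [0.60221122 0.16012705 0.14469756]
0.11234927407265477
74 [0.52743556 0.11867745 0.17688325] [0.54812819 0.15855457 0.21543027]
```

View pics/g.png

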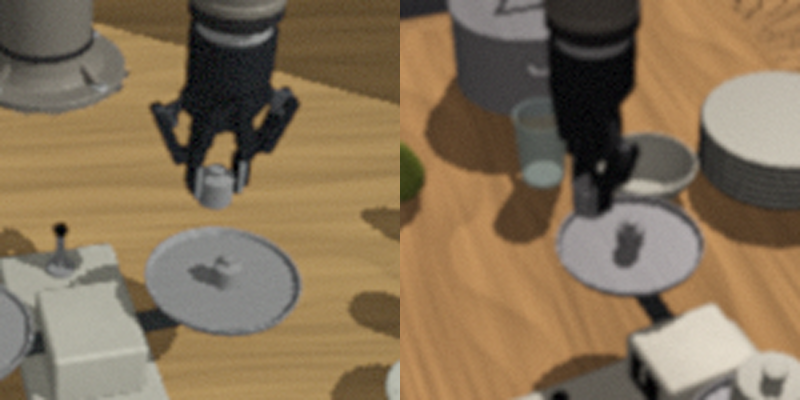

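The large weight hangs upright over the front half of the left pan, clear of the 100 g weight. I'll lower it gently.

Emit:
{"method": "servo_tool", "body": {
  "motion": [
    [[0.2,0,0,-0.4,0],[0.2,0,0,-0.4,0],[0.2,0,0,-0.4,0],[0.2,0,0,-0.2,0],[0.2,0,0,-0.05,0],[0.2,0,0,-0.05,0],[0.2,0,0,0,0],[0.2,0,0,0,0]]
  ]
}}

```text
t: 11.6
eef_pos: [0.5459, 0.1394, 0.1499]
tool_rot: [0.001, -0.075, 0.997, 0.0]
contact_force: [-0.1, -1.4, -2.3]
gripper_width: 0.377
grasp_force: 31.2
```

Emit:
{"method": "servo_tool", "body": {
  "motion": [
    [[0.2,0,0,-0.03,0],[0.2,0,0,-0.03,0],[0.2,0,0,0,0],[0.2,0,0,0,0]]
  ]
}}

```text
t: 12.0
eef_pos: [0.5455, 0.1392, 0.1469]
tool_rot: [-0.0, -0.075, 0.997, 0.0]
contact_force: [1.1, 0.4, -2.1]
gripper_width: 0.381
grasp_force: 31.2
```

Emit:
{"method": "servo_tool", "body": {
  "motion": [
    [[0.2,0,0,-0.03,0],[0.2,0,0,-0.03,0],[0.2,0,0,-0.02,0],[0.2,0,0,0,0],[0.2,0,0,0,0]]
  ]
}}

```text
t: 12.5
eef_pos: [0.5455, 0.1393, 0.1438]
tool_rot: [-0.0, -0.075, 0.997, 0.0]
contact_force: [-0.2, 0.1, 0.2]
gripper_width: 0.379
grasp_force: 31.4
```

Emit:
{"method": "servo_tool", "body": {
  "motion": [
    [[0.42,0,0,0,0],[0.46,0,0,0,0],[0.5,0,0,0,0],[0.55,0,0,0,0],[0.55,0,0,0,0],[0.55,0,0,0.4,0],[0.55,0,0,0.8,0],[0.55,0,0,1,0],[0.55,0,0,0.7,0],[0.55,0,0,0,0]]
  ]
}}

```text
t: 13.5
eef_pos: [0.5479, 0.1398, 0.2642]
tool_rot: [0.004, -0.075, 0.997, 0.001]
contact_force: [0.4, -1.0, 0.1]
gripper_width: 0.546
grasp_force: 0.0
```

Run:
```python
from h import *
print(bot.get_obs()['eef_pos'])
im2,d2,c2=cap('scene'); im,d,c=cap('side')
for n,(im,d,c) in(('scene',(im2,d2,c2)),('side',(im,d,c))):
    P=cloud(d,c);m=(P[...,2]>.123)&(P[...,2]<.16)&(np.hypot(P[...,0]-.545,P[...,1]-.14)<.027)
    Q=P[m];print(n,'large',len(Q),Q.min(0),Q.max(0)) if len(Q) else 0
    for q in((.588,.147),(.625,-.11)):
        m=(P[...,2]>.09)&(P[...,2]<.118)&(np.hypot(P[...,0]-q[0],P[...,1]-q[1])<.06);print(np.median(P[m][:,2]))
```

```text
[0.5478768 0.1398288 0.264198 ]
scene large 154 [0.52793296 0.12068041 0.12300227] [0.56226858 0.1539431  0.15113034]
0.113283369176233
0.09625014669464749
side large 149 [0.52747624 0.11590529 0.12349648] [0.56168899 0.15162051 0.14988256]
0.11199558003144228
0.09497601503933106
```

Emit:
{"method": "servo_tool", "body": {
  "motion": [
    [[0.7,-0.4,-0.9,0,0],[0.7,-0.4,-0.9,0,0],[0.7,-0.4,-0.9,0,0],[0.7,-0.4,-0.9,0,0],[0.7,-0.4,-0.9,0,0],[0.7,-0.4,-0.9,0,0],[0.7,-0.4,-0.9,0,0],[0.7,-0.4,-0.9,0,0],[0.7,0,-0.9,0,0],[0.7,0,-0.9,0,0],[0.7,0,-0.9,0,0],[0.7,0,0,-1,0],[0.7,0,0,-1,0],[0.7,0,0,-1,0],[0.7,0,0,0,0],[0.7,0,0,0,0],[0.7,0,0,0,0]]
  ]
}}

```text
t: 15.3
eef_pos: [0.4184, -0.2573, 0.1412]
tool_rot: [0.001, -0.075, 0.997, -0.0]
contact_force: [1.4, 0.1, -0.4]
gripper_width: 0.701
grasp_force: 0.0
```

Run:
```python
from h import *
im,d,c=cap('wrist'); print(bot.get_obs()['eef_pos'])
cv2.imwrite('pics/i.png',cv2.resize(im[:,:,::-1],(480,300)))
```

```text
[ 0.41862004 -0.25734823  0.14146728]
```

View pics/i.png

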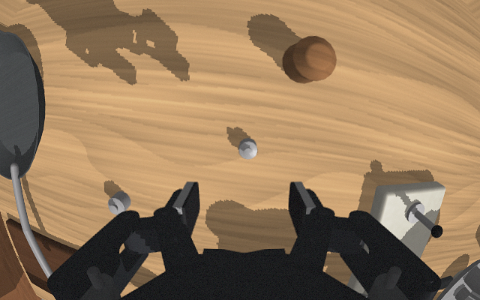

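The small weight at (248,149) lies midway between the fingers (mid 244). I'll go down and grip.

Emit:
{"method": "servo_tool", "body": {
  "motion": [
    [[0.7,0,0.03,-0.8,0],[0.7,0,0,-0.8,0],[0.7,0,0,-0.7,0],[0.6,0,0,-0.45,0],[0.5,0,0,-0.1,0],[0.5,0,0,0,0],[0.1,0,0,0,0],[0.1,0,0,0,0],[0.1,0,0,0,0],[0.1,0,0,0,0],[0.1,0,0,0,0],[0.1,0,0,0,0]]
  ],
  "newtons": 25
}}

```text
t: 16.55
eef_pos: [0.4186, -0.2561, 0.0272]
tool_rot: [0.001, -0.075, 0.997, -0.001]
contact_force: [-0.7, 0.2, 6.1]
gripper_width: 0.229
grasp_force: 24.2
```

Emit:
{"method": "servo_tool", "body": {
  "motion": [
    [[0.1,0,0,0.5,0],[0.1,0,0,1,0],[0.1,0,0,1,0],[0.1,0,0,1,0],[0.1,0,0,1,0],[0.1,0,0.5,1,0],[0.1,0.3,1,0,0],[0.1,0.3,1,0,0],[0.1,0.3,1,0,0],[0.1,0.3,1,0,0],[0.1,0.5,1,0,0],[0.1,0.6,1,0,0],[0.1,0.6,0.9,0,0],[0.1,0.6,0.9,0,0],[0.1,0.6,0.9,0,0],[0.1,0.6,0.9,0,0],[0.1,0.55,0.1,0,0],[0.1,0,0,0,0],[0.1,0,0,0,0]]
  ]
}}

```text
t: 18.45
eef_pos: [0.6273, 0.1518, 0.246]
tool_rot: [-0.0, -0.074, 0.997, -0.0]
contact_force: [-0.2, 0.2, -0.8]
gripper_width: 0.232
grasp_force: 24.9
```

Emit:
{"method": "servo_tool", "body": {
  "motion": [
    [[0.1,0,0,-0.6,0],[0.1,0,0,-0.6,0],[0.1,0,0,-0.6,0],[0.1,0,0,-0.4,0],[0.1,0,0,-0.2,0],[0.1,0,0,-0.1,0],[0.1,0,0,-0.05,0],[0.1,0,0,-0.05,0],[0.1,0,0,-0.05,0],[0.1,0,0,0,0],[0.1,0,0,0,0]]
  ]
}}

```text
t: 19.55
eef_pos: [0.6276, 0.1525, 0.14]
tool_rot: [0.0, -0.075, 0.997, 0.0]
contact_force: [-0.2, 0.5, -0.2]
gripper_width: 0.226
grasp_force: 24.9
```

Emit:
{"method": "servo_tool", "body": {
  "motion": [
    [[0.1,0,0,-0.05,0],[0.1,0,0,-0.05,0],[0.1,0,0,-0.05,0],[0.1,0,0,-0.05,0],[0.1,0,0,0,0],[0.1,0,0,0,0]]
  ]
}}

```text
t: 20.15
eef_pos: [0.6273, 0.1523, 0.1315]
tool_rot: [-0.0, -0.075, 0.997, -0.0]
contact_force: [0.0, -0.6, 0.1]
gripper_width: 0.227
grasp_force: 24.9
```

```bash
cat > pans.py <<'E'
from h import *
print(bot.get_obs()['eef_pos'])
for n in('scene','side'):
    im,d,c=cap(n);P=cloud(d,c)
    for q in((.588,.147),(.625,-.11)):
        m=(P[...,2]>.09)&(P[...,2]<.118)&(np.hypot(P[...,0]-q[0],P[...,1]-q[1])<.06);print(n,np.median(P[m][:,2]))
    m=(P[...,2]>.115)&(P[...,2]<.16)&(np.hypot(P[...,0]-.63,P[...,1]-.153)<.024);Q=P[m];print('small',len(Q),Q.min(0),Q.max(0))
E
python3 pans.py
```

```text
[0.6272631  0.15234856 0.13153267]
scene 0.10487750552670094
scene 0.10466145664181781
small 222 [0.61243337 0.12977167 0.1151853 ] [0.64295277 0.17604066 0.15915528]
side 0.10364475392128597
side 0.10325887739771933
small 106 [0.61110377 0.12978779 0.11615371] [0.637375   0.16996097 0.15992577]
```

The pans are level while the gripper still holds the weight, so I'll let go.

Emit:
{"method": "servo_tool", "body": {
  "motion": [
    [[0.26,0,0,0,0],[0.3,0,0,0,0],[0.35,0,0,0,0],[0.4,0,0,0,0],[0.4,0,0,0,0],[0.4,0,0,0.3,0],[0.4,0,0,0.7,0],[0.4,0,0,1,0],[0.4,0,0,1,0],[0,-0.5,0,0,0],[0,-1,0,0,0],[0,-1,0,0,0],[0,-1,-0.5,0,0],[0,-0.5,-1,0,0],[0,0,-1,0,0],[0,0,0,0,0],[0,0,0,0,0],[0,0,0,0,0]]
  ]
}}

```text
t: 22.05
eef_pos: [0.4679, 0.0534, 0.2522]
tool_rot: [0.0, -0.075, 0.997, 0.0]
contact_force: [0.3, 0.2, -0.2]
gripper_width: 0.0
grasp_force: 0.0
```

```bash
python3 pans.py
python3 - <<'E'
from h import *
im,d,c=load('scene')
cv2.imwrite('pics/j.png',cv2.resize(im[140:280,240:450,::-1],(750,500),interpolation=2))
E
```

```text
[0.46791265 0.05344344 0.25224078]
scene 0.10519531226497186
scene 0.1043774280251144
small 58 [0.61588715 0.14061452 0.11540318] [0.63675373 0.15898571 0.13326732]
side 0.10400712655819311
side 0.10312519063904568
small 47 [0.61572596 0.13613962 0.11510599] [0.63410331 0.15851336 0.13174402]
```

View pics/j.png

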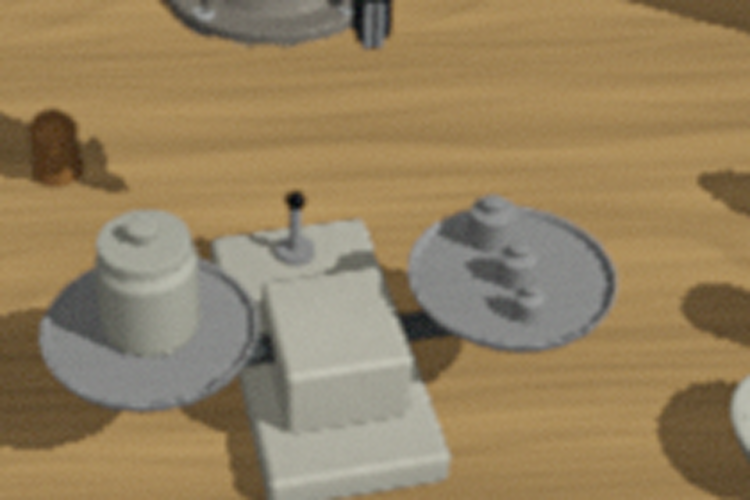

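The beam is level, with three weights upright in the left pan at (490,215), (515,255) and (530,297), and the toggle upright. Now I'll push it towards the jar from the left side.

Emit:
{"method": "servo_tool", "body": {
  "motion": [
    [[0,-0.1,-0.35,-0.6,0],[0,0,0,-1,0],[0,0,0,-1,0],[0,0,0,-1,0],[0,0,0,-0.37,0],[0,0,0,0,0],[0,0,0,0,0],[0,0.02,-0.2,0,0],[0,0.03,-0.2,0,0],[0,0.03,-0.2,0,0],[0,0.03,-0.2,0,0],[0,0,0,0,0],[0,0,0,0,0]]
  ]
}}

```text
t: 23.45
eef_pos: [0.4682, 0.0065, 0.0932]
tool_rot: [0.0, -0.074, 0.997, 0.0]
contact_force: [-0.2, 1.4, 2.9]
gripper_width: 0.003
grasp_force: 1.2
```

Emit:
{"method": "servo_tool", "body": {
  "motion": [
    [[0,0,-0.15,0,0],[0,0,-0.12,0,0],[0,0,0,0,0],[0,0,0,0,0]]
  ]
}}

```text
t: 23.85
eef_pos: [0.4678, -0.0025, 0.0927]
tool_rot: [-0.0, -0.076, 0.997, 0.001]
contact_force: [0.6, 9.2, -1.0]
gripper_width: -0.002
grasp_force: 4.2
```

Run:
```python
from h import *
im,d,c=cap('scene')
cv2.imwrite('pics/k.png',cv2.resize(im[160:260,240:400,::-1],(640,400),interpolation=2)); print(bot.get_obs()['contact_force'],bot.get_obs()['eef_pos'])
```

```text
[ 0.76324731  9.4681642  -0.57241431] [ 0.46783417 -0.00247927  0.09275176]
```

View pics/k.png

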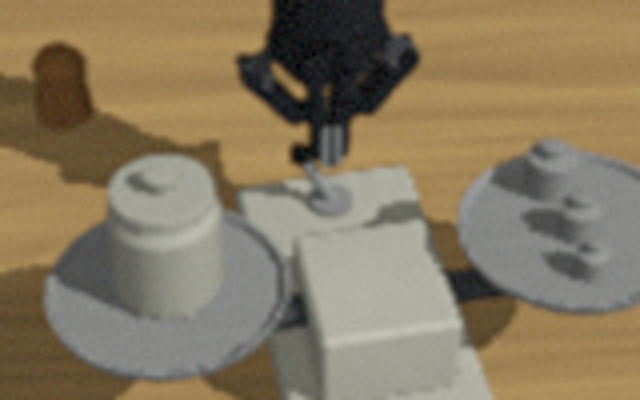

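The toggle is at its stop towards the jar, with the ball at (302,155), the base at (330,200) and about 9 N on the tool. I'll hold, release and retreat.

Emit:
{"method": "servo_tool", "body": {
  "motion": [
    [[0,0,0,0,0],[0,0,0,0,0],[0,0,0,0,0],[0,0,0,0,0],[0,0,0,0,0],[0,0,0,0,0],[0,0,0,0,0],[0,0,0,0,0],[0,-0.03,0.3,0,0],[0,-0.03,0.3,0,0],[0,-0.03,0.3,0,0],[0,-0.03,0.2,0,0],[0,0,0,0.7,0],[0,0,0,1,0],[0,0,0,1,0],[0,0,0,1,0],[0,0,0,0,0],[0,0,0,0,0],[0,0,0,0,0],[0,0,0,0,0]]
  ]
}}

```text
t: 25.9
eef_pos: [0.4622, 0.0395, 0.2396]
tool_rot: [-0.001, -0.075, 0.997, -0.0]
contact_force: [0.2, 0.1, -0.1]
gripper_width: -0.002
grasp_force: 0.0
```

```bash
python3 pans.py
python3 - <<'E'
from h import *
im,d,c=load('side');P=cloud(d,c)[190:260,280:350].reshape(-1,3);I=im[190:260,280:350].reshape(-1,3)
m=(I.max(1)<60)&(P[:,2]>.06)&(P[:,2]<.1)&(P[:,0]<.5);print('ball',m.sum(),np.median(P[m],0))
E
```

```text
[0.46216813 0.03946685 0.23955412]
scene 0.10509086889258562
scene 0.10437310915273856
small 60 [0.61705783 0.14109332 0.11533206] [0.63600319 0.15887364 0.13121164]
side 0.10394156367114404
side 0.10321834809821862
small 44 [0.61650994 0.13615396 0.11539456] [0.63439672 0.15742589 0.13063661]
ball 31 [ 0.4666915  -0.00818125  0.08979648]
```

The ball is back where it was at the start and the pans are level.

```bash
python3 -c "from station import bot; print(bot.hand_in())"
```

```text
the job is handed in; nothing more can be done
None
```

I handed the job in at about 26 s: before that, both toggle pushes were made and sprang back, the large and small weights stood in the left pan across from the jar, and the pans measured level within about 1 mm; no verdict was returned.

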